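# Slide the gap gauge under the plate station to its set line

## Robot

A 6-joint arm with a two-finger parallel gripper is mounted at the origin on a cart in front of the work surface, level with it; the furniture and walls round the work are solid. World frame = base frame: x ahead of the robot, y to its left, z up, the work surface at z = 0. Lengths are in m, angles in rad, forces in N, time in s.
With the tool pointing down it reaches from about 0.35 to 0.775 m from the base axis. Payload 5.5 kg.
Tool frame: the origin (TCP) lies between the finger pads; the fingertips stand 19 mm ahead of it and the grasp point (between the pads) is the TCP; z points along the fingers, x is the direction in which the jaws open and shut, and the axes are right-handed (so a half turn about z gives the same grasp; the last joint's range is limited). The gripper opens to 85 mm and grips with 20 to 120 N. Pads are 22 mm wide; open, the fingers measure 114 mm over their backs; the gripper's body (76 mm by 85 mm) begins 54 mm behind the grasp point. The pads swing forward as they close: fully open they stand 13 mm farther back than shut.
Start: joints at [1.184, 0.313, 0.046, 1.304, 0, 1.431], TCP at [0.14, 0.558, 0.25] pointing down, gripper open.
Joint ranges: [-2.76, 2.76], [-0.86, 1.69], [-1.03, 1.26], [-2.2, 2.34], [-1.47, 1.5], [-3.14, 3.14]. Speed limits (rad/s): [2.57, 2.57, 3.14, 3.14, 3.14, 3.14].

## Interface

Orientations are given as a unit quaternion [w, x, y, z].
In Python, from workcell import env gives the robot as it stands. The module is installed in compiled form; this text tells all that it offers.
- The arm moves only by the tool carry_out, never from a script. Its argument "steps" is a list of rows, each a list of 7 numbers: the gripper command: -1 is shut, 1 is fully open, values between are in proportion, then the shift along the tool's x, y, z in m, then the turn, a rotation vector about the tool's x, y, z in rad. A call has 1 to 20 rows; each row shifts and turns the commanded pose from where the row before left it, along the tool's axes as they then stand; what a row does not reach is not made up. A row lasts 1/8 s, in which the tool goes at most 62.5 mm and 10.7 degrees, less where a joint would pass 70% of its speed; a pose out of reach is approached as far as the arm can. A call with a gripper value outside its range is refused whole. The fingers move at their own pace and stop on an object; "grip_force" is the grip in N (left out, the last holds). Time passes only in rows, so rows that do not move let the fingers close. It gives the time, the measured TCP pose, the force and the opening at its end, in the units of the state.
- env.get_state(): the state, without advancing time (a new reading comes with each control period).
- env.read_camera(name): name is "scene" or "side" or "wrist"; returns a dict with "color" (480x640x3 uint8, red, green, blue), "K" (3x3 intrinsics, pixels), "R" (3x3) and "t" (3): a world point X has camera coordinates R X + t. Camera axes: x right, y down, z forward; pixel columns grow to the right and rows downward; lengths in m; the calibration is good to about 2 mm. A picture is of the moment at which its call begins. There is no depth.
- env.hand_in(): hands the job in, once; it reports no verdict.
The state is a dict: "clock": time; "joint_pos": joint angles; "qvel": joint speeds; "tau": joint torques, N m; "tcp_pos": TCP position; "orientation": TCP orientation; "wrist_force": force on the tool from outside, world axes, zero at the start; "ft_torque": the same for the moment, N m; "finger_gap": finger opening in m.
Only numpy, scipy, OpenCV 4.12 (cv2) and the standard library are available. Lean on these libraries where they do the work, as an engineer would, in place of code of your own. Each camera call takes 0.05 s, during which the arm holds its last target. There are 200 camera calls.

## Task

Check the plate gap of the low white station: move the red-capped bottle out of the way (keep it standing on the bench), push the sliding shutter fully open by its post, then slide the flat steel gauge plate over the bench, tip first, into the slot until the dark line across it is level with the station's front face, no deeper. Push the gauge, do not lift it; leave it there with the shutter still open, and do not disturb the timer, the petri dish or the amber bottle near the work.

Things in the scene. Friction and masses are not known exactly. Their poses are not given: they have to be found in the camera images.
- station: Low white station, fixed, 118 mm deep, 67 mm high, body y = -92 to +92 mm. Origin on the bench under the middle of its front face. x points horizontally into the slot, y to the side to which the shutter opens. The front face (x = 0) is a slim aluminium rail, 6 mm thick, y = -90 to +180 mm, z 30 to 58 mm, with a foot down to the bench at y = 178 to 188 mm.
- slot_mouth (a point): Middle of the slot's mouth under the station's front face, 10 mm above the bench; axes as the station's. The slot lies at bench level: 96 mm wide (y = -48 to +48 mm), with lead-ins to about 114 mm at x = 17 mm, straight from x = 36 mm, 20 mm high, open at the back (x = 118 mm). The shutter runs 8 to 16 mm behind the front face.
- shutter_plate (a joint): Sliding shutter of the slot, m: 0 closed, 0.12 fully open against its stop; it slides along the station's +y and stays where it is left (about 1.5 N of friction). The plate is 108 mm wide and 8 mm thick, 60 mm high.
- shutter_post (a point): Centre of the black post that stands on the shutter's top edge above the rail: 14 mm (station x) by 16 mm (station y), from z = 70 to 100 mm, this point at z = 85 mm; below it a thinner neck down to the shutter. It moves with the shutter; with the shutter closed it stands at y = -42 mm in the station's frame.
- gauge_center (a point): Centre of the loose flat steel gauge plate: 150 mm long (x, pointing to the tip), 90 mm wide (y), 15 mm thick, 0.25 to 0.5 kg, flat on the bench, this point at z = 7.5 mm. The tip's two corners are cut off (20 mm along, 12 mm across); the tail is square, with a dark round spot 17 mm from its edge. Too wide to be gripped across; push it by its edges.
- gauge_line (a point): Middle of the dark line, 3 mm wide, that runs across the top of the gauge plate 85 mm behind the tip and 65 mm ahead of the tail edge (10 mm behind the plate's centre). Axes as the gauge plate's.
- timer: Bystander: white bench timer (the one beside the station or the gauge) lying flat, 66 x 66 x 21 mm; origin at the centre of its underside.
- petri: Bystander: closed round petri dish, 71 mm across, 15 mm high; origin at the centre of its underside.
- bottle_center (a point): Centre, half-way up, of the white bottle with a red screw cap that stands in front of the slot, in the gauge's way: 104 mm high, this point 52 mm above the bench; round body 44 mm across up to z = 80 mm, cap 30 mm across; 0.1 kg. It may be stood anywhere on the bench clear of the gauge's path.
- amber: Bystander: amber bottle with a black cap standing upright, 60 mm across, 136 mm high; origin at the centre of its underside.
- gauge: The same gauge plate; origin at the centre of its underside, axes as for its centre point.
Not all that is in view belongs to the job. Leave any purple look-alike of the part that bears bottle_center alone.

How it is judged:
By the outcome, as a careful person would: the job done as asked, in the order asked, and still so for the second after the job is handed in, with the robot touching nothing.
It also fails if it takes over 72 s, if anything falls off the work surface, if the arm or the gripper's body presses on something with over 40 N, if the wrist force passes 120 N, or if a joint passes its speed limit or range.

## Working session

There is one attempt and no reset: what is moved stays moved. The work goes in short steps, Python scripts to look and compute and a tool call to move; the robot and the scene stay as the last step left them, time stands still between calls to the robot, and variables do not carry over. Pictures are saved under pics/ and viewed, about 8 in all and at most 12, crops included, and the job is handed in when it is done.

Besides the shell and the picture viewer there is one more tool, called in YAML: its name, and indented under it one key for each argument. carry_out: Moves the arm, as the interface text tells. Its arguments: {"type":"object","properties":{"steps":{"type":"array","items":{"type":"array","items":{"type":"number"}}},"grip_force":{"type":"number"}},"required":["steps"]}

```bash
mkdir -p pics; cat > h.py <<'E'
import numpy as np, cv2
from workcell import env
def snap(n,f,crop=None,s=1):
    c=env.read_camera(n); np.savez(''+n+'.npz',K=c['K'],R=c['R'],t=c['t'])
    im=cv2.cvtColor(c['color'],cv2.COLOR_RGB2BGR); cv2.imwrite(''+n+'_raw.png',im)
    save(im,f,crop,s); return c
def save(im,f,crop=None,s=1):
    if crop: im=im[crop[1]:crop[3],crop[0]:crop[2]]
    cv2.imwrite('pics/'+f,cv2.resize(im,None,fx=s,fy=s,interpolation=cv2.INTER_CUBIC))
def ray(n,u,v,z):
    c=np.load(''+n+'.npz'); d=c['R'].T@np.linalg.inv(c['K'])@[u,v,1]; o=-c['R'].T@c['t']
    return o+d*(z-o[2])/d[2]
def proj(n,X):
    c=np.load(''+n+'.npz'); p=c['K']@(c['R']@np.array(X,float)+c['t']); return p[:2]/p[2]
E
python3 - <<'E'
from h import *
snap('scene','s1.png');snap('side','d1.png')
for n in('scene','side'):
    c=np.load(n+'.npz');print(n,(-c['R'].T@c['t']).round(3),c['R'][2].round(2))
s=env.get_state();print(s['clock'],s['tcp_pos'],s['orientation'],s['finger_gap'])
E
```

```text
scene [ 0.133 -0.232  0.783] [ 0.48  0.45 -0.75]
side [0.611 1.381 0.532] [-0.05 -0.94 -0.34]
0.1 [0.14032461 0.55718614 0.24949197] [ 4.14537308e-04  7.88761792e-01  6.14698444e-01 -6.97639052e-04] 0.08577726171656515
```

View pics/s1.png

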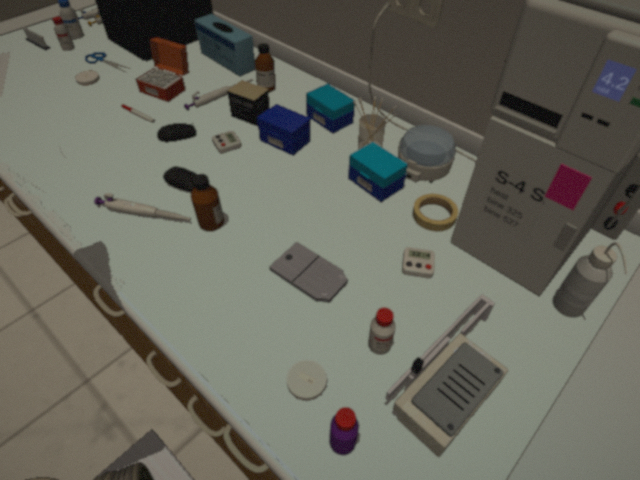

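View pics/d1.png

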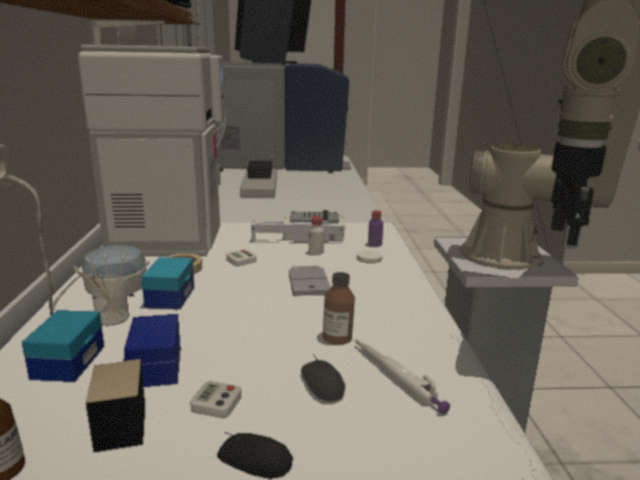

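The scene picture shows the station at about (450,390), its rail running from (390,398) to (490,300), and the black shutter post at (417,367). The gauge is at (309,271) with its tip towards the lower right. 

There are two red-capped bottles: a white one at (382,332) and a purple one at (344,430). The white one stands in front of the slot and fits the description; the purple one is the look-alike. I'll confirm this in an enlarged crop.

```bash
python3 - <<'E'
from h import *
save(cv2.imread('scene_raw.png'),'s1c.png',(255,230,515,455),3)
E
```

```text
(no output)
```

View pics/s1c.png

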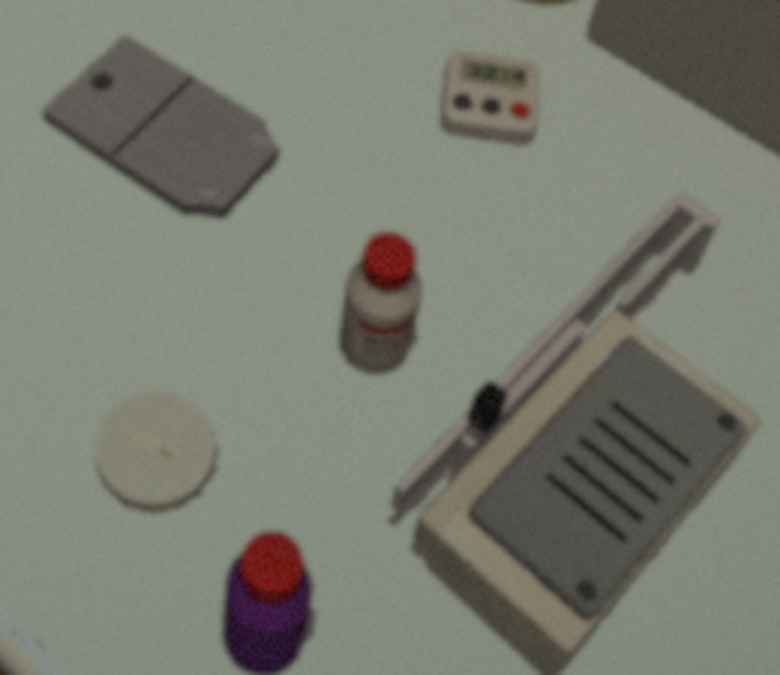

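```bash
python3 - <<'E'
from h import *
P={'stFL':(418,535,.067),'stFR':(622,312,.067),'stBR':(758,418,.067),'stBL':(572,650,.067),'railL':(397,490,.058),'railR':(685,194,.058),
'gTailL':(124,38,.015),'gTailR':(45,112,.015),'lineL':(190,78,.015),'lineR':(113,153,.015),'spot':(101,81,.015),'tipL':(277,150,.015),'tipR':(223,213,.015),
'post':(490,390,.1),'cap':(390,250,.104),'timer':(490,90,.021),'petri':(157,447,.015),'purple':(272,560,.104)}
W={k:ray('scene',255+x/3,230+y/3,z) for k,(x,y,z) in P.items()}
for k,w in W.items():print(k,w[:2].round(4))
a=lambda p,q:np.degrees(np.arctan2(*(W[q]-W[p])[[1,0]])).round(2)
print('y dirs',a('stFL','stFR'),a('stBL','stBR'),a('railL','railR'),'xdirs',a('stFR','stBR'),a('stFL','stBL'))
print('gauge y',a('gTailR','gTailL'),a('lineR','lineL'),a('tipR','tipL'),'x',a('gTailL','lineL'),a('gTailR','lineR'))
print('amber',ray('scene',204,181,.136))
E
```

```text
stFL [ 0.4234 -0.1251]
stFR [ 0.6104 -0.1318]
stBR [ 0.6043 -0.222 ]
stBL [ 0.4293 -0.2152]
railL [ 0.439  -0.1006]
railR [ 0.7169 -0.1143]
gTailL [0.5927 0.2622]
gTailR [0.5063 0.2537]
lineL [0.5982 0.2012]
lineR [0.5139 0.194 ]
spot [0.5527 0.2453]
tipL [0.5924 0.1144]
tipR [0.529  0.1065]
post [ 0.4992 -0.1105]
cap [ 0.5297 -0.019 ]
timer [0.7312 0.0372]
petri [0.3822 0.0247]
purple [ 0.3498 -0.0863]
y dirs -2.07 -2.22 -2.81 xdirs -93.89 -86.26
gauge y 5.64 4.92 7.09 x -84.88 -82.79
amber [0.50907843 0.44491953 0.136     ]
```

The crop confirms it: the white bottle, cap at crop (390,250), stands in front of the slot, and the purple one is well off to the side. My station estimates disagree by about 1 cm, so I'll move over there and refine with the wrist camera.

carry_out:
  steps:
    - [1,0,0,0,0,0,-0.102]
    - [1,0,0,0,0,0,-0.102]
    - [1,-0.037,0.032,0,0,0,0]
    - [1,-0.037,0.032,0,0,0,0]
    - [1,-0.037,0.032,0,0,0,0]
    - [1,-0.037,0.032,0,0,0,0]
    - [1,-0.037,0.032,0,0,0,0]
    - [1,-0.037,0.032,0,0,0,0]
    - [1,-0.037,0.032,0,0,0,0]
    - [1,-0.037,0.032,0,0,0,0]
    - [1,-0.037,0.032,0,0,0,0]
    - [1,-0.037,0.032,0,0,0,0]
    - [1,-0.037,0.032,0,0,0,0]
    - [1,-0.037,0.032,0,0,0,0]
    - [1,-0.037,0.032,0,0,0,0]
    - [1,0,0,0,0,0,0]
    - [1,0,0,0,0,0,0]

```text
clock: 2.22
tcp_pos: [0.5349, 0.0593, 0.2497]
orientation: [-0.001, 0.722, 0.692, -0.0]
wrist_force: [0.1, 0.2, -1.1]
finger_gap: 0.0854
```

```bash
python3 - <<'E'
from h import *
snap('wrist','w1.png',None,1.25)
s=env.get_state();print(s['clock'],s['tcp_pos'],s['orientation'])
c=np.load('wrist.npz');print((-c['R'].T@c['t']).round(3),c['R'].round(2))
E
```

```text
2.275 [0.53470141 0.05978923 0.24993519] [-6.12413378e-04  7.21940900e-01  6.91954363e-01 -3.47726273e-04]
[0.45  0.062 0.373] [[ 0.04  1.   -0.  ]
 [ 0.94 -0.04  0.33]
 [ 0.33 -0.02 -0.94]]
```

View pics/w1.png

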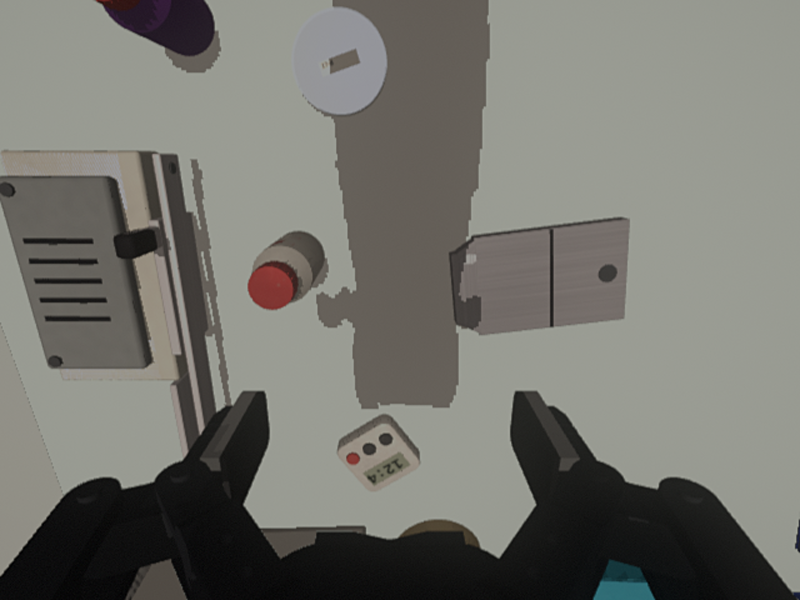

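```bash
python3 - <<'E'
from h import *
P={'railFL':(178,153,.058),'railF2':(216,428,.058),'bodyL1':(10,151,.067),'bodyL2':(125,152,.067),'bodyR1':(65,380,.067),'bodyR2':(178,380,.067),'postNear':(158,229,.085),'posttopC':(124,245,.1),
'gTailL':(629,317,.015),'gTailR':(628,218,.015),'lineL':(551,328,.015),'lineR':(551,229,.015),'spot':(607,273,.015),'side R':(473,237,.015),'sideL':(480,334,.015),
'cap':(272,286,.104),'base':(300,258,.02),'timer':(378,452,.021),'petri':(340,60,.015)}
W={k:ray('wrist',x/1.25,y/1.25,z) for k,(x,y,z) in P.items()}
for k,w in W.items():print(k,w[:2].round(4))
a=lambda p,q:np.degrees(np.arctan2(*(W[q]-W[p])[[1,0]])).round(2)
print('rail y',a('railFL','railF2'),'body x',a('bodyL2','bodyL1'),a('bodyR2','bodyR1'))
print('gauge y',a('gTailR','gTailL'),a('lineR','lineL'),'x',a('gTailR','side R'),a('gTailL','sideL'))
E
python3 - <<'E'
import sys;sys.path.insert(0,'.')
from h import *
# station model check: overlay for origin guess
im=cv2.imread('wrist_raw.png')
im=cv2.resize(im,None,fx=1.25,fy=1.25)
save(im,'w1c.png',(0,130,260,330),3)
E
```

```text
railFL [ 0.4412 -0.0846]
railF2 [ 0.665  -0.0977]
bodyL1 [ 0.4352 -0.1932]
bodyL2 [ 0.4393 -0.1159]
bodyR1 [ 0.6085 -0.2068]
bodyR2 [ 0.6124 -0.1158]
postNear [ 0.4891 -0.0953]
posttopC [ 0.4962 -0.1113]
gTailL [0.5947 0.2695]
gTailR [0.5066 0.2566]
lineL [0.6023 0.2008]
lineR [0.5129 0.1938]
spot [0.553 0.245]
side R [0.5168 0.129 ]
sideL [0.6053 0.1371]
cap [ 0.5267 -0.0185]
base [ 0.5272 -0.0168]
timer [0.7248 0.0384]
petri [0.3811 0.0283]
rail y -3.36 body x -92.99 -92.49
gauge y 8.37 4.51 x -85.44 -85.39
```

View pics/w1c.png

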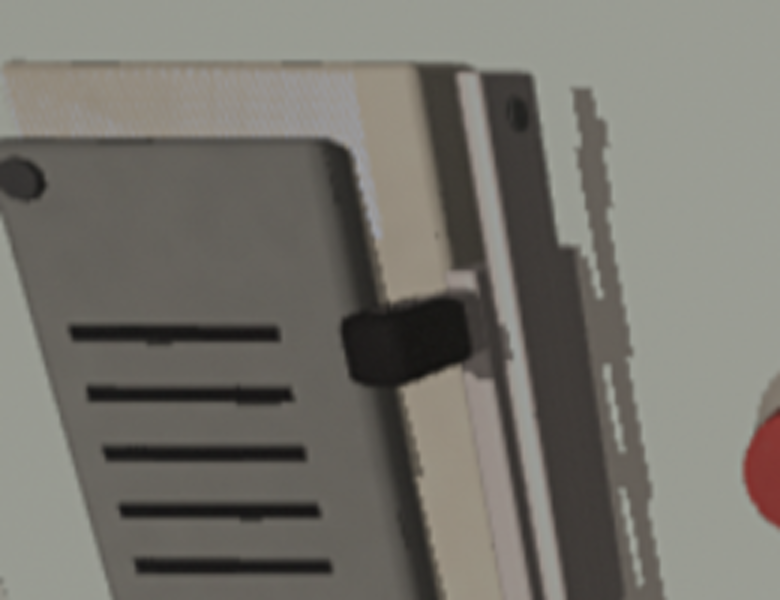

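```bash
python3 - <<'E'
from h import *
g=lambda x,y,z:ray('wrist',x/3/1.25,(130+y/3)/1.25,z)
A=g(483,72,.058);B=g(565,600,.058);C=g(532,73,.030);D=g(635,600,.030)
L=g(470,64,.067);print(A,B,C)
print(np.degrees(np.arctan2(B[1]-A[1],B[0]-A[0])))
th=np.radians(-2.6);y=np.array([np.cos(th),np.sin(th)]);x=np.array([y[1],-y[0]])
print('x',x,'origin from A',A[:2]+.09*y,'from C',C[:2]+.09*y)
o=(A[:2]+C[:2])/2+.09*y
f=lambda p:((p[:2]-o)@x,(p[:2]-o)@y)
for n,p in dict(post=g(370,350,.1),bodyL=g(400,66,.067),bodyR=ray('wrist',150/1.25,380/1.25,.067),shutL=g(455,272,.06),
  gTail=(np.array([.5939,.2665])+[.508,.255])/2,line=np.array([.5576,.1973]),cap=np.array([.5275,-.0185]),timer=np.array([.7265,.038]),petri=np.array([.3815,.0275])).items(): print(n,np.round(f(np.array(p)),4))
print(o)
E
```

```text
[ 0.44135778 -0.09651333  0.058     ] [ 0.57313745 -0.10358727  0.058     ] [ 0.44137592 -0.09830358  0.03      ]
-3.0726915442982996
x [-0.04536299 -0.99897057] origin from A [ 0.53126513 -0.100596  ] from C [ 0.53128327 -0.10238625]
post [ 0.012  -0.0335]
bodyL [ 0.013  -0.0913]
bodyR [0.0331 0.0818]
shutL [ 0.0127 -0.0445]
gTail [-0.3628  0.0032]
line [-0.2997  0.0127]
cap [-0.0827 -0.0075]
timer [-0.1482  0.1887]
petri [-0.1221 -0.1555]
[ 0.5312742  -0.10149112]
```

The wrist picture pins the station (rail end at (161,154), post at (123,247)), the gauge (line ends (551,229) and (551,328)) and the bottle cap (272,286). Now I'll grasp the bottle.

carry_out:
  steps:
    - [1,-0.039,-0.0022,0,0,0,0.006]
    - [1,-0.039,-0.0022,0,0,0,0]
    - [1,0,0,0.05,0,0,0]
    - [1,0,0,0.05,0,0,0]
    - [1,0,0,0.05,0,0,0]
    - [1,0,0,0.039,0,0,0]
    - [-0.1,0,0,0,0,0,0]
    - [-0.3,0,0,0,0,0,0]
    - [-0.5,0,0,0,0,0,0]
    - [-0.5,0,0,0,0,0,0]
    - [-0.5,0,0,0,0,0,0]
  grip_force: 25

```text
clock: 3.65
tcp_pos: [0.5293, -0.0185, 0.0635]
orientation: [0.001, 0.724, 0.69, 0.002]
wrist_force: [-0.6, 0.6, 7.4]
finger_gap: 0.0428
```

carry_out:
  steps:
    - [-0.5,0,0,-0.02,0,0,0]
    - [-0.5,0,0,-0.03,0,0,0]
    - [-0.5,0.009,0.03,0,0,0,0]
    - [-0.5,0.009,0.03,0,0,0,0]
    - [-0.5,0.009,0.03,0,0,0,0]
    - [-0.5,0.009,0.03,0,0,0,0]
    - [-0.5,0,0,0,0,0,0]
    - [-0.5,0,0,0,0,0,0]

```text
clock: 4.65
tcp_pos: [0.6484, 0.0116, 0.1112]
orientation: [-0.0, 0.724, 0.69, -0.0]
wrist_force: [-1.0, 0.1, -1.0]
finger_gap: 0.0426
```

```bash
python3 - <<'E'
from h import *
snap('scene','s2.png',(290,200,530,440),2.5)
snap('side','d2.png',(230,170,400,300),4)
cv2.imwrite('pics/b2.png',np.hstack([cv2.resize(cv2.imread('pics/s2.png'),(480,480)),cv2.resize(cv2.imread('pics/d2.png')[:, :],(320,245)) if 0 else cv2.resize(cv2.imread('pics/d2.png')[:480,:320],(320,480))]))
E
```

```text
(no output)
```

View pics/b2.png

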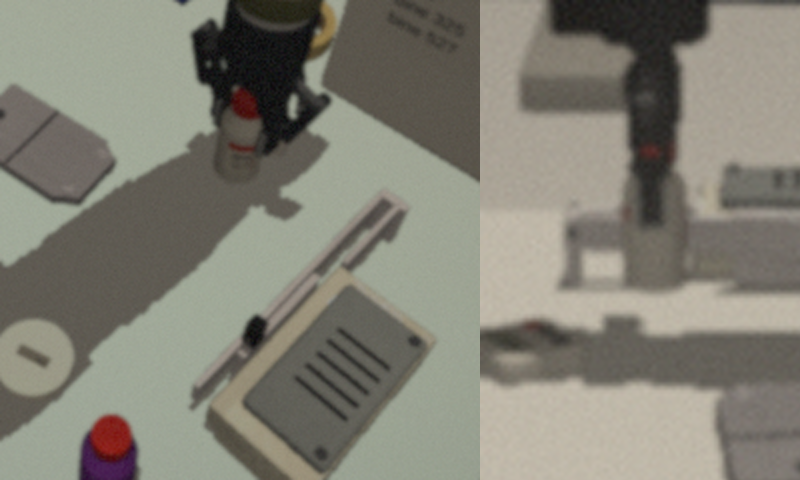

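The bottle is held upright over a free patch. I'll lower it slowly.

carry_out:
  steps:
    - [-0.5,0,0,0.02,0,0,0]
    - [-0.5,0,0,0.018,0,0,0]
    - [-0.5,0,0,0.006,0,0,0]
    - [-0.5,0,0,0.003,0,0,0]
    - [-0.5,0,0,0,0,0,0]

```text
clock: 5.38
tcp_pos: [0.6494, 0.0116, 0.0645]
orientation: [0.0, 0.724, 0.69, 0.0]
wrist_force: [0.3, 0.6, -0.3]
finger_gap: 0.0428
```

carry_out:
  steps:
    - [-0.5,0,0,0.001,0,0,0]
    - [-0.5,0,0,0.001,0,0,0]
    - [-0.5,0,0,0,0,0,0]

```text
clock: 5.75
tcp_pos: [0.6498, 0.0116, 0.0636]
orientation: [0.001, 0.724, 0.69, 0.001]
wrist_force: [-1.6, 0.1, 5.8]
finger_gap: 0.0424
```

carry_out:
  steps:
    - [-0.3,0,0,0,0,0,0]
    - [0.2,0,0,0,0,0,0]
    - [1,0,0,0,0,0,0]
    - [1,0,0,0,0,0,0]
    - [1,0,0,-0.03,0,0,0]
    - [1,0,0,-0.05,0,0,0]
    - [1,0,0,-0.05,0,0,0]
    - [0,-0.0326,-0.048,0,0,0,0]
    - [-1,-0.0326,-0.048,0,0,0,0]
    - [-1,-0.0326,-0.048,0,0,0,0]
    - [-1,-0.0326,-0.048,0,0,0,0]
    - [-1,0,0,0,0,0,0]
    - [-1,0,0,0.05,0,0,0]
    - [-1,0,0,0,0,0,0]

```text
clock: 7.5
tcp_pos: [0.4491, -0.1081, 0.1398]
orientation: [-0.003, 0.724, 0.69, -0.001]
wrist_force: [-0.6, 0.9, 0.2]
finger_gap: 0.0003
```

```bash
python3 - <<'E'
from h import *
snap('wrist','w3.png',None,1.25)
snap('scene','s3.png')
s=env.get_state();print(s['clock'],s['tcp_pos'],s['finger_gap'])
E
```

```text
7.6 [ 0.45157046 -0.1089602   0.14274679] 0.0002513534272356489
```

View pics/w3.png

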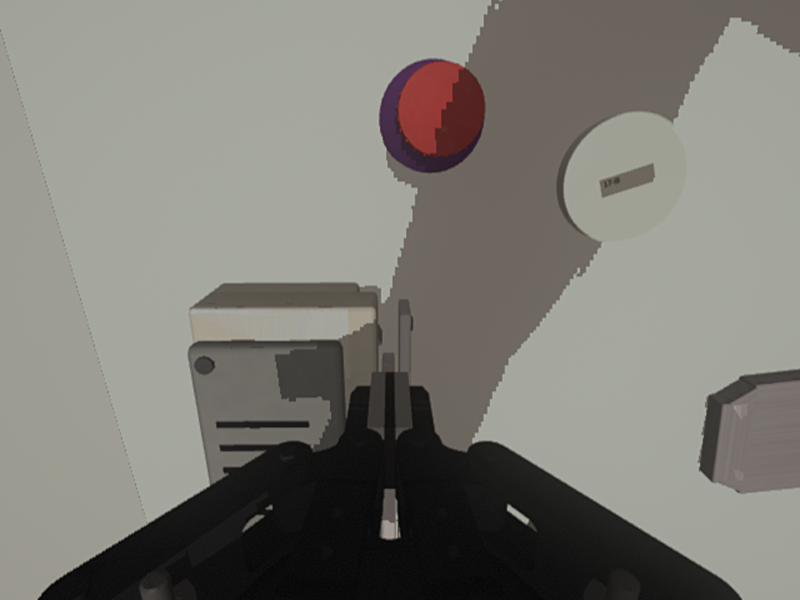

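carry_out:
  steps:
    - [-1,0,0,0.025,0,0,0]
    - [-1,0,0,0.022,0,0,0]
    - [-1,0,0.01,0,0,0,0]
    - [-1,0,0.01,0,0,0,0]
    - [-1,0,0.01,0,0,0,0]
    - [-1,0,0.01,0,0,0,0]
    - [-1,0,0.01,0,0,0,0]
    - [-1,0,0,0,0,0,0]

```text
clock: 8.6
tcp_pos: [0.5021, -0.1118, 0.0953]
orientation: [0.0, 0.724, 0.69, 0.0]
wrist_force: [0.2, 0.1, 0.0]
finger_gap: 0.0002
```

```bash
python3 - <<'E'
from h import *
for n,(x,y,z) in dict(railTop=(399,300,.058),railTopR=(411,300,.058),bodyFL=(377,308,.067),bodyBL=(191,309,.067),shut=(388,353,.06)).items():print(n,ray('wrist',x/1.25,y/1.25,z).round(4))
s=env.get_state();print(s['tcp_pos'],s['wrist_force'])
E
```

```text
railTop [ 0.4325 -0.1034  0.058 ]
railTopR [ 0.4328 -0.0973  0.058 ]
bodyFL [ 0.4331 -0.1143  0.067 ]
bodyBL [ 0.4291 -0.2046  0.067 ]
shut [ 0.4607 -0.1103  0.06  ]
[ 0.50212781 -0.11180834  0.09532014] [0.1955826  0.05309877 0.0173646 ]
```

```bash
cat >> h.py <<'E'
def st(o,deg):
    t=np.radians(deg);y=np.array([np.cos(t),np.sin(t),0]);x=np.array([y[1],-y[0],0])
    return lambda p:np.array([o[0],o[1],0])+p[0]*x+p[1]*y+np.array([0,0,p[2]])
def draw(n,im,f,lines,s,crop,col):
    for a,b in lines:
        q=[tuple(np.round((proj(n,f(p))-crop[:2])*s).astype(int)) for p in(a,b)]
        cv2.line(im,tuple(map(int,q[0])),tuple(map(int,q[1])),col,1)
L=[((0,-.09,.058),(0,.188,.058)),((0,-.09,.03),(0,.178,.03)),((0,-.09,.03),(0,-.09,.058)),((0,.188,0),(0,.188,.058)),((.118,-.092,.067),(.118,.092,.067)),((.03,-.092,.067),(.118,-.092,.067)),((.03,.092,.067),(.118,.092,.067))]
def over(n,f,crop,s):
    c=env.read_camera(n); np.savez(''+n+'.npz',K=c['K'],R=c['R'],t=c['t'])
    im=cv2.cvtColor(c['color'],cv2.COLOR_RGB2BGR); cv2.imwrite(''+n+'_raw.png',im)
    im=im[crop[1]:crop[3],crop[0]:crop[2]];im=cv2.resize(im,None,fx=s,fy=s,interpolation=cv2.INTER_CUBIC)
    draw(n,im,f,L,s,crop,(0,255,0)); return im
E
python3 - <<'E'
from h import *
f=st((.53,-.1015),-2.8)
a=over('scene',f,(370,270,520,460),2.66);b=over('wrist',f,(100,180,420,480),1.25)
h=min(a.shape[0],500);a=cv2.resize(a,(int(a.shape[1]*500/a.shape[0]),500));b=cv2.resize(b,(400,500*400//400)) if 0 else cv2.resize(b,(400,375));b=cv2.copyMakeBorder(b,0,125,0,0,cv2.BORDER_CONSTANT)
cv2.imwrite('pics/o1.png',np.hstack([a,b]));print(a.shape)
E
```

```text
(500, 395, 3)
```

View pics/o1.png

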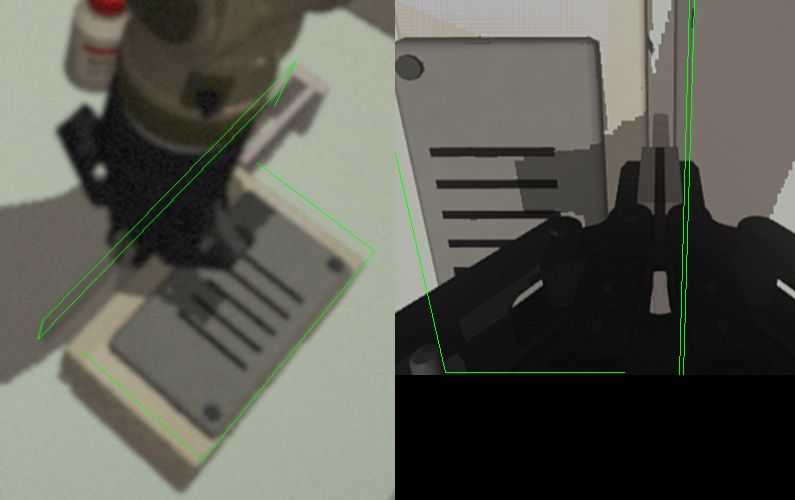

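```bash
python3 - <<'E'
from h import *
c=np.load('wrist.npz');print((-c['R'].T@c['t']).round(3),c['K'].round(1).tolist())
r=lambda x,y,z:ray('wrist',100+(x-395)/1.25,180+y/1.25,z).round(4)
print('shutL',r(661,114,.06),'railL side',r(675,100,.058),r(648,100,.058),'lid bolt',r(408,67,.07),'lidTL',r(397,40,.069),'lidTR',r(598,40,.069))
w=cv2.imread('wrist_raw.png');d=cv2.imread('side_raw.png')
E
```

```text
[ 0.416 -0.108  0.219] [[342.9, 0.0, 311.4], [0.0, 342.9, 243.9], [0.0, 0.0, 1.0]]
shutL [ 0.4862 -0.1114  0.06  ] railL side [ 0.4812 -0.1055  0.058 ] [ 0.4806 -0.1164  0.058 ] lid bolt [ 0.4587 -0.2022  0.07  ] lidTL [ 0.4487 -0.2044  0.069 ] lidTR [ 0.4523 -0.1324  0.069 ]
```

The shutter's edge has moved about 25 mm, so the push works. I'll carry on until it reaches the stop.

carry_out:
  steps:
    - [-1,0,0.012,0,0,0,0]
    - [-1,0,0.012,0,0,0,0]
    - [-1,0,0.012,0,0,0,0]
    - [-1,0,0.012,0,0,0,0]
    - [-1,0,0.012,0,0,0,0]
    - [-1,0,0.008,0,0,0,0]
    - [-1,0,0.004,0,0,0,0]
    - [-1,0,0,0,0,0,0]

```text
clock: 9.7
tcp_pos: [0.5737, -0.1156, 0.0955]
orientation: [0.001, 0.724, 0.69, 0.0]
wrist_force: [0.6, 0.4, 0.1]
finger_gap: 0.0007
```

carry_out:
  steps:
    - [-1,0,0.004,0,0,0,0]
    - [-1,0,0.004,0,0,0,0]
    - [-1,0,0.003,0,0,0,0]
    - [-1,0,0,0,0,0,0]

```text
clock: 10.2
tcp_pos: [0.5845, -0.1158, 0.0954]
orientation: [0.0, 0.724, 0.69, 0.0]
wrist_force: [-0.2, 0.4, 0.4]
finger_gap: -0.0
```

carry_out:
  steps:
    - [-1,0,0.003,0,0,0,0]
    - [-1,0,0.003,0,0,0,0]
    - [-1,0,0,0,0,0,0]

```text
clock: 10.58
tcp_pos: [0.5894, -0.1159, 0.0952]
orientation: [-0.0, 0.724, 0.69, -0.0]
wrist_force: [-2.6, 0.1, 2.4]
finger_gap: 0.0001
```

carry_out:
  steps:
    - [-1,0,0.003,0,0,0,0]
    - [-1,0,0.002,0,0,0,0]
    - [-1,0,0,0,0,0,0]

```text
clock: 10.95
tcp_pos: [0.5897, -0.1158, 0.0951]
orientation: [-0.004, 0.724, 0.689, -0.004]
wrist_force: [-18.4, -0.7, 13.1]
finger_gap: -0.0002
```

The stop is reached: 18 N at TCP x = 0.590. I'll back off, rise and look again.

carry_out:
  steps:
    - [-1,0,-0.008,0,0,0,0]
    - [-1,0,-0.012,0,0,0,0]
    - [-1,0,0,-0.05,0,0,0]
    - [-1,0,0,-0.05,0,0,0]
    - [0,0.03,0,-0.05,0,0,0]
    - [0,0.05,0,-0.03,0,0,0]
    - [0,0.05,0,-0.01,0,0,0]
    - [0,0.04,0,0,0,0,0]
    - [0,0,0,0,0,0,0]
    - [0,0,0,0,0,0,0]

```text
clock: 12.2
tcp_pos: [0.5832, 0.0544, 0.2851]
orientation: [0.0, 0.724, 0.69, 0.0]
wrist_force: [0.6, 0.2, -0.2]
finger_gap: 0.043
```

```bash
python3 - <<'E'
from h import *
s=env.get_state();print(s['clock'],s['tcp_pos'],s['orientation'])
im=over('wrist',st((.525,-.1015),-2.8),(0,0,640,480),1.25)
for k in range(0,800,100): cv2.putText(im,str(k),(k,10),0,.3,(0,0,255))
for k in range(0,600,50): cv2.line(im,(0,k),(8,k),(0,0,255)); cv2.putText(im,str(k),(10,k+4),0,.3,(0,0,255))
cv2.imwrite('pics/o2.png',im)
E
```

```text
12.2 [0.58318309 0.05440986 0.28512411] [1.69975371e-04 7.23959685e-01 6.89842259e-01 5.81851742e-05]
```

View pics/o2.png

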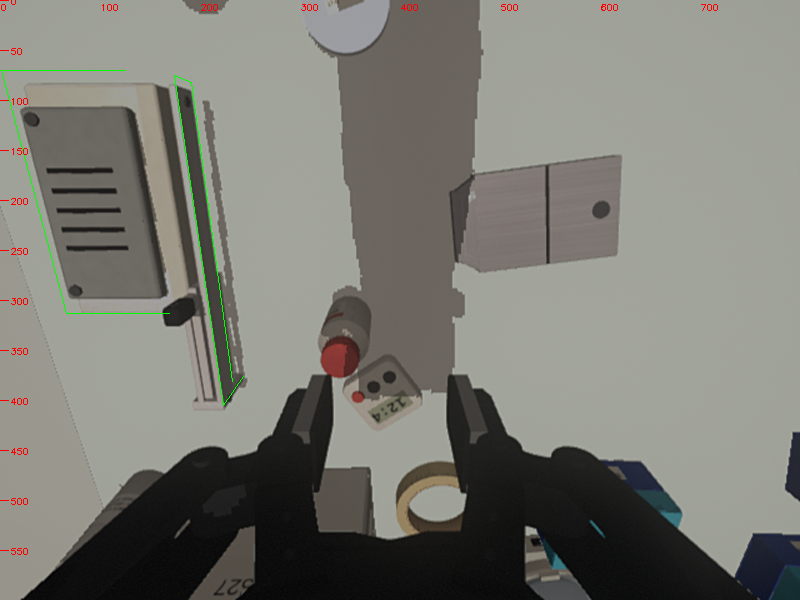

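```bash
python3 - <<'E'
from h import *
snap('scene','x.png')
f=st((.527,-.1015),-2.8)
def prof(n,p0,p1,k):
    g=cv2.cvtColor(cv2.imread(n+'_raw.png'),cv2.COLOR_BGR2GRAY)
    out=[]
    for t in np.linspace(0,1,k):
        u=proj(n,f(np.array(p0)*(1-t)+np.array(p1)*t)); out.append(int(cv2.getRectSubPix(g,(1,1),tuple(map(float,u)))[0,0]))
    return out
ys=np.arange(-.110,-.069,.002)
print('y',(ys*1000).astype(int).tolist())
for n,x,z in(('wrist',0,.044),('wrist',.003,.058),('scene',.003,.058),('scene',.006,.044)):print(n,x,z,prof(n,(x,-.110,z),(x,-.070,z),21))
print('right end 170..200');
for n,x,z in(('wrist',.003,.058),('scene',.003,.058)):print(n,prof(n,(x,.17,z),(x,.206,z),19))
print('across front z.058 at y=0, x -.02..+.02 step2')
for n in('wrist','scene'):print(n,prof(n,(-.02,-.04,.058),(.02,-.04,.058),21))
print('body left z.06 x=.07, wrist/scene'); 
for n in('wrist','scene'):print(n,prof(n,(.07,-.12,.067),(.07,-.07,.067),26))
print('right');
for n in('wrist','scene'):print(n,prof(n,(.07,.07,.067),(.07,.12,.067),26))
a=cv2.resize(cv2.imread('scene_raw.png')[270:460,370:520],None,fx=2.6,fy=2.6,interpolation=2);b=cv2.resize(cv2.imread('wrist_raw.png')[50:350,0:240],None,fx=1.64,fy=1.64,interpolation=2)
for o,col in(((.531,-.1015),(0,255,0)),((.523,-.1015),(0,0,255))):
    draw('scene',a,st(o,-2.8),L,2.6,(370,270),col);draw('wrist',b,st(o,-2.8),L,1.64,(0,50),col)
h=min(len(a),len(b));cv2.imwrite('pics/o3.png',np.hstack([a[:h],b[:h]]))
E
```

```text
y [-110, -108, -106, -104, -102, -99, -97, -95, -93, -91, -89, -87, -85, -83, -81, -79, -77, -75, -73, -71, -69]
wrist 0 0.044 [161, 160, 160, 160, 160, 161, 160, 161, 160, 161, 161, 162, 135, 62, 65, 49, 39, 38, 39, 59, 65]
wrist 0.003 0.058 [160, 160, 160, 160, 160, 161, 161, 161, 160, 160, 160, 161, 148, 164, 163, 163, 163, 163, 163, 163, 163]
scene 0.003 0.058 [153, 154, 156, 154, 153, 152, 152, 147, 134, 120, 104, 102, 119, 134, 137, 137, 138, 135, 137, 137, 138]
scene 0.006 0.044 [153, 153, 151, 153, 153, 145, 138, 135, 132, 118, 92, 79, 75, 75, 71, 72, 73, 72, 71, 72, 72]
right end 170..200
wrist [156, 156, 156, 156, 156, 154, 156, 160, 159, 156, 148, 160, 162, 162, 162, 161, 162, 162, 161]
scene [130, 128, 129, 128, 128, 130, 135, 138, 140, 142, 144, 148, 152, 153, 153, 153, 154, 153, 154]
across front z.058 at y=0, x -.02..+.02 step2
wrist [102, 107, 163, 162, 165, 84, 64, 65, 64, 62, 98, 163, 161, 97, 60, 62, 63, 67, 125, 148, 151]
scene [154, 155, 155, 155, 155, 155, 155, 156, 155, 147, 140, 138, 130, 101, 78, 75, 83, 95, 122, 133, 125]
body left z.06 x=.07, wrist/scene
wrist [159, 159, 159, 159, 159, 159, 159, 159, 159, 159, 159, 159, 159, 159, 160, 159, 160, 139, 150, 154, 154, 155, 154, 154, 156, 98]
scene [150, 152, 149, 139, 108, 82, 77, 78, 76, 78, 79, 82, 96, 119, 136, 139, 143, 144, 144, 142, 140, 127, 96, 72, 77, 85]
right
wrist [106, 107, 104, 98, 160, 159, 158, 159, 160, 153, 160, 161, 161, 161, 161, 161, 162, 162, 162, 162, 162, 162, 161, 162, 162, 161]
scene [90, 94, 104, 123, 140, 144, 143, 144, 149, 151, 154, 154, 154, 154, 154, 155, 152, 151, 153, 153, 153, 154, 154, 153, 153, 153]
```

View pics/o3.png

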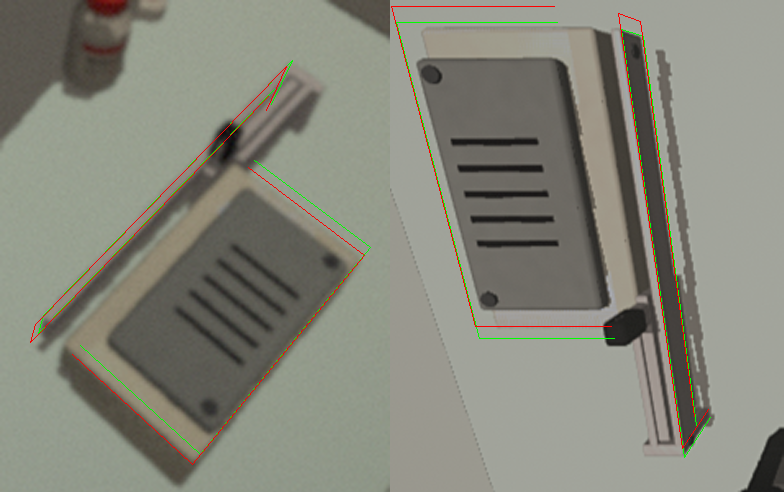

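```bash
python3 - <<'E'
from h import *
for p in((350,172),(380,198),(405,190)):print('teal',ray('scene',*p,0).round(3))
o=np.array([.527,-.1015]);f=st(o,-2.8);X=f((1,0,0))[:2]-o;Y=f((0,1,0))[:2]-o
for n,(x,y) in dict(tL=(617,255),tR=(621,155),lL=(548,263),lR=(547,165),spot=(600,209),cL=(482,272),cR=(473,175)).items():
    p=ray('wrist',x/1.25,y/1.25,.015)[:2];print(n,p.round(4),((p-o)@X).round(4),((p-o)@Y).round(4))
E
```

```text
teal [0.868 0.343 0.   ]
teal [0.844 0.226 0.   ]
teal [ 0.91   0.199 -0.   ]
tL [0.596  0.2651] -0.3695 0.051
tR [0.5074 0.2575] -0.3576 -0.0371
lL [0.6006 0.2013] -0.3061 0.0587
lR [0.5125 0.1941] -0.2945 -0.0289
spot [0.5528 0.2445] -0.3468 0.0088
cL [0.6063 0.1396] -0.2447 0.0674
cR [0.5178 0.1298] -0.2305 -0.0205
```

carry_out:
  steps:
    - [0.2,0.046,0.017,0,0,0,0]
    - [0.2,0.046,0.017,0,0,0,0]
    - [0.2,0.046,0.017,0,0,0,0]
    - [0.2,0,0,0.05,0,0,0]
    - [0.2,0,0,0.05,0,0,0]
    - [0.2,0,0,0.05,0,0,0]
    - [0.2,0,0,0.05,0,0,0]
    - [0.2,0,0,0.04,0,0,0]
    - [0.2,0,0,0.015,0,0,0]
    - [0.2,0,0,0.006,0,0,0]
    - [0.2,0,0,0,0,0,0]
    - [0.2,0,0,0,0,0,0]

```text
clock: 13.8
tcp_pos: [0.6423, 0.1901, 0.0263]
orientation: [0.001, 0.724, 0.69, 0.001]
wrist_force: [-0.9, -0.2, -0.1]
finger_gap: 0.0516
```

carry_out:
  steps:
    - [0.2,0,0,0.005,0,0,0]
    - [0.2,0,-0.006,0,0,0,0]
    - [0.2,0,-0.006,0,0,0,0]
    - [0.2,0,-0.006,0,0,0,0]
    - [0.2,0,-0.005,0,0,0,0]
    - [0.2,0,-0.005,0,0,0,0]
    - [0.2,0,-0.004,0,0,0,0]
    - [0.2,0,-0.004,0,0,0,0]
    - [0.2,0,-0.003,0,0,0,0]
    - [0.2,0,-0.003,0,0,0,0]
    - [0.2,0,0,0,0,0,0]

```text
clock: 15.18
tcp_pos: [0.5987, 0.192, 0.0194]
orientation: [-0.0, 0.724, 0.69, 0.0]
wrist_force: [0.1, -0.3, -0.5]
finger_gap: 0.0513
```

```bash
python3 - <<'E'
from h import *
snap('wrist','w4.png'); snap('scene','s4.png')
im=cv2.imread('wrist_raw.png'); im2=cv2.resize(im,None,fx=1.25,fy=1.25)
for k in range(0,800,100): cv2.putText(im2,str(k),(k,10),0,.3,(0,0,255))
for k in range(0,600,50): cv2.putText(im2,str(k),(2,k+4),0,.3,(0,0,255))
cv2.imwrite('pics/w4.png',im2)
print(env.get_state()['tcp_pos'],env.get_state()['wrist_force'])
E
```

```text
[0.59865256 0.19206519 0.01929245] [ 1.57760667 -0.1741862   0.71374203]
```

View pics/w4.png

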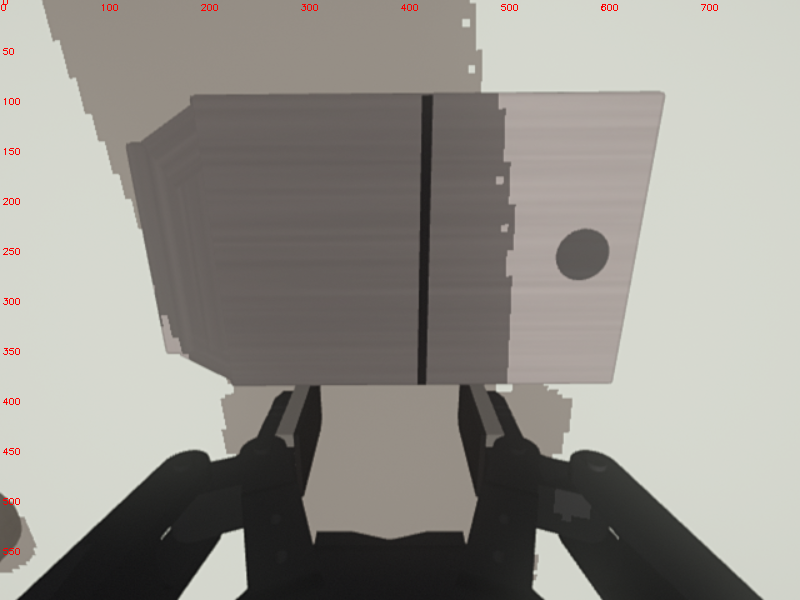

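```bash
python3 - <<'E'
from h import *
o=np.array([.527,-.1015]);f=st(o,-2.8);X=f((1,0,0))[:2]-o;Y=f((0,1,0))[:2]-o
for n,(x,y) in dict(tL=(612,382),tR=(664,93),lL=(422,384),lR=(427,95),spot=(582,254),cL=(232,385),cR=(194,96)).items():
    p=ray('wrist',x/1.25,y/1.25,.015)[:2];print(n,p.round(4),((p-o)@X).round(4),((p-o)@Y).round(4))
p=env.get_state()['tcp_pos'][:2];print(((p-o)@X).round(4),((p-o)@Y).round(4))
E
```

```text
tL [0.5891 0.2664] -0.3705 0.044
tR [0.5012 0.2697] -0.3695 -0.0439
lL [0.5867 0.2025] -0.3066 0.0448
lR [0.4985 0.206 ] -0.3057 -0.0434
spot [0.5445 0.252 ] -0.354 0.0002
cL [0.584  0.1384] -0.2424 0.0452
cR [0.4957 0.1431] -0.2428 -0.0432
-0.2967 0.0572
```

```bash
python3 - <<'E'
from h import *
print(env.get_state()['joint_pos'])
for p in((202,228),(200,180)):print('amber',ray('scene',*p,0 if p[1]>200 else .136).round(3))
E
```

```text
[ 1.82662148e-01  5.69619424e-01 -1.52187297e-01  8.49380972e-01
  4.47493816e-04  2.31420881e-01]
amber [0.485 0.461 0.   ]
amber [0.505 0.453 0.136]
```

carry_out:
  steps:
    - [0.2,0,0.015,0,0,0,0]
    - [0.2,0,0,-0.04,0,0,0]
    - [0.2,0,0,-0.05,0,0,0]
    - [0.2,0.03,-0.024,0,0,0,0]
    - [0.2,0.038,-0.024,0,0,0,0]
    - [0.2,0.038,-0.024,0,0,0,0]
    - [0.2,0,0,0,0,0,0]

```text
clock: 16.15
tcp_pos: [0.5445, 0.3031, 0.1089]
orientation: [-0.001, 0.723, 0.691, -0.001]
wrist_force: [-0.4, -0.7, -0.5]
finger_gap: 0.0509
```

carry_out:
  steps:
    - [0.2,0,0,0,0,0,-0.1745]
    - [0.2,0,0,0,0,0,-0.1745]
    - [0.2,0,0,0,0,0,-0.1745]
    - [0.2,0,0,0,0,0,-0.1745]
    - [0.2,0,0,0,0,0,-0.1745]
    - [0.2,0,0,0,0,0,-0.1745]
    - [0.2,0,0,0,0,0,-0.1745]
    - [0.2,0,0,0,0,0,-0.1745]
    - [0.2,0,0,0,0,0,-0.1745]
    - [0.2,0,0,0,0,0,0]
    - [0.2,0,0,0,0,0,0]

```text
clock: 17.52
tcp_pos: [0.5472, 0.3001, 0.1091]
orientation: [-0.0, 0.026, 1.0, -0.0]
wrist_force: [-0.4, -0.2, 0.3]
finger_gap: 0.0508
```

```bash
python3 - <<'E'
from h import *
s=env.get_state();p=s['tcp_pos'][:2];o=np.array([.527,-.1015]);f=st(o,-2.8);X=f((1,0,0))[:2]-o;Y=f((0,1,0))[:2]-o
from scipy.spatial.transform import Rotation as R
q=s['orientation'];M=R.from_quat([q[1],q[2],q[3],q[0]]).as_matrix()
print(s['tcp_pos'],((p-o)@X).round(4),((p-o)@Y).round(4));print(M.round(3),np.degrees(np.arctan2(M[1,1],M[0,1])),s['joint_pos'])
E
```

```text
[0.54723929 0.30006673 0.10912151] -0.4021 0.0006
[[-0.999  0.053 -0.   ]
 [ 0.053  0.999 -0.   ]
 [ 0.    -0.    -1.   ]] 86.98878395422749 [ 3.73001025e-01  4.79410937e-01 -5.94737391e-02  1.03239265e+00
  4.65933228e-05 -1.14523964e+00]
```

carry_out:
  steps:
    - [0.2,0,0,0.04,0,0,0]
    - [0.2,0,0,0.035,0,0,0]
    - [0.2,0,0,0.014,0,0,0]
    - [0.2,0,0,0,0,0,0]
    - [0.2,0,-0.008,0,0,0,0]
    - [0.2,0,-0.008,0,0,0,0]
    - [0.2,0,-0.006,0,0,0,0]
    - [0.2,0,-0.008,0,0,0,0]
    - [0.2,0,-0.01,0,0,0,0]
    - [0.2,-0.0003,-0.012,0,0,0,0]
    - [0.2,-0.0003,-0.012,0,0,0,0]
    - [0.2,-0.0003,-0.012,0,0,0,0]
    - [0.2,-0.0003,-0.012,0,0,0,0]
    - [0.2,-0.0003,-0.012,0,0,0,0]
    - [0.2,-0.0003,-0.012,0,0,0,0]
    - [0.2,-0.0002,-0.008,0,0,0,0]
    - [0.2,0,-0.004,0,0,0,0]
    - [0.2,0,0,0,0,0,0]

```text
clock: 19.77
tcp_pos: [0.5427, 0.1757, 0.0199]
orientation: [-0.0, 0.025, 1.0, -0.001]
wrist_force: [-0.4, 0.4, -0.0]
finger_gap: 0.0512
```

```bash
cat > m.py <<'E'
from h import *
# find the gauge's dark line & spot in scene image numerically: print line profile along station x for two y's
o=np.array([.527,-.1015]);f=st(o,-2.8);X=f((1,0,0))[:2]-o;Y=f((0,1,0))[:2]-o
s=env.get_state();p=s['tcp_pos'][:2];print(s['clock'],s['tcp_pos'].round(4),s['wrist_force'].round(1),'tcp st',((p-o)@X).round(4),((p-o)@Y).round(4))
def prof(n,p0,p1,k):
    g=cv2.cvtColor(cv2.imread(n+'_raw.png'),cv2.COLOR_BGR2GRAY)
    P=[proj(n,f(np.array(p0)*(1-t)+np.array(p1)*t)) for t in np.linspace(0,1,k)]
    return cv2.remap(g,np.array([P],np.float32)[...,0],np.array([P],np.float32)[...,1],cv2.INTER_LINEAR)[0].astype(int).tolist()
E
python3 - <<'E'
from m import *
snap('wrist','w5.png',None,1.25);snap('scene','s5.png')
b=(p-o)@X
for y in(-.03,0,.03):print('x from tail guess+45..+85 step 2',y,prof('wrist',(b+.012+.045,y,.015),(b+.012+.085,y,.015),21))
xm=b+.012+.04
for x in(xm,):print('across y -.06..-.03',prof('wrist',(x,-.06,.015),(x,-.03,.015),16),'y .03...06',prof('wrist',(x,.03,.015),(x,.06,.015),16))
E
```

```text
19.775 [0.5427 0.1757 0.0199] [-0.4  0.4 -0. ] tcp st -0.2776 0.0021
x from tail guess+45..+85 step 2 -0.03 [88, 88, 88, 88, 88, 88, 88, 89, 89, 105, 64, 147, 145, 146, 146, 146, 146, 145, 145, 145, 145]
x from tail guess+45..+85 step 2 0 [90, 89, 150, 149, 149, 148, 149, 148, 148, 150, 63, 144, 149, 148, 147, 147, 147, 147, 147, 147, 147]
x from tail guess+45..+85 step 2 0.03 [146, 146, 147, 145, 145, 145, 145, 145, 144, 146, 56, 135, 143, 143, 144, 143, 142, 143, 142, 142, 143]
across y -.06..-.03 [129, 128, 128, 128, 128, 128, 128, 128, 129, 89, 89, 88, 90, 87, 86, 88] y .03...06 [146, 147, 147, 150, 149, 145, 149, 147, 196, 195, 195, 196, 196, 195, 196, 196]
```

carry_out:
  steps:
    - [0.2,0,-0.006,0,0,0,0]
    - [0.2,-0.0001,-0.012,0,0,0,0]
    - [0.2,-0.0001,-0.012,0,0,0,0]
    - [0.2,-0.0001,-0.012,0,0,0,0]
    - [0.2,-0.0001,-0.012,0,0,0,0]
    - [0.2,-0.0001,-0.012,0,0,0,0]
    - [0.2,-0.0001,-0.012,0,0,0,0]
    - [0.2,-0.0001,-0.012,0,0,0,0]
    - [0.2,-0.0001,-0.012,0,0,0,0]
    - [0.2,0,-0.01,0,0,0,0]
    - [0.2,0,-0.008,0,0,0,0]
    - [0.2,0,-0.006,0,0,0,0]
    - [0.2,0,-0.006,0,0,0,0]
    - [0.2,0,-0.004,0,0,0,0]
    - [0.2,0,0,0,0,0,0]

```text
clock: 21.75
tcp_pos: [0.5373, 0.0402, 0.0204]
orientation: [0.0, 0.025, 1.0, -0.0]
wrist_force: [-0.0, 0.1, 1.2]
finger_gap: 0.0509
```

```bash
python3 - <<'E'
from m import *
snap('wrist','w6.png',None,1.25)
b=(p-o)@X
for y in(-.03,0,.03):print('line',y,prof('wrist',(b+.012+.045,y,.015),(b+.012+.085,y,.015),21))
print('rail z.058 x -.02..+.02',[prof('wrist',(-.02,y,.058),(.02,y,.058),21) for y in(-.03,.02)])
E
```

```text
21.75 [0.5373 0.0402 0.0204] [-0.   0.1  1.2] tcp st -0.142 0.0033
line -0.03 [137, 138, 138, 138, 138, 138, 139, 138, 139, 140, 61, 140, 138, 139, 138, 139, 138, 138, 138, 138, 138]
line 0 [140, 140, 140, 140, 140, 140, 139, 139, 139, 141, 59, 138, 139, 138, 138, 138, 137, 138, 137, 137, 137]
line 0.03 [138, 137, 138, 137, 137, 137, 137, 138, 136, 138, 51, 130, 136, 135, 136, 136, 135, 135, 135, 135, 135]
rail z.058 x -.02..+.02 [[0, 0, 0, 0, 0, 0, 0, 0, 0, 0, 0, 0, 0, 0, 0, 0, 0, 0, 0, 0, 0], [0, 0, 0, 0, 0, 0, 0, 0, 0, 0, 0, 0, 0, 0, 0, 0, 0, 0, 0, 0, 0]]
```

carry_out:
  steps:
    - [0.2,0,-0.005,0,0,0,0]
    - [0.2,0,-0.005,0,0,0,0]
    - [0.2,0,-0.005,0,0,0,0]
    - [0.2,0,-0.005,0,0,0,0]
    - [0.2,0,-0.005,0,0,0,0]
    - [0.2,0,-0.003,0,0,0,0]

```text
clock: 22.55
tcp_pos: [0.5359, 0.0124, 0.0203]
orientation: [0.0, 0.025, 1.0, 0.0]
wrist_force: [-1.2, 3.6, 2.1]
finger_gap: 0.0512
```

carry_out:
  steps:
    - [0.2,0,-0.005,0,0,0,0]
    - [0.2,0,-0.005,0,0,0,0]
    - [0.2,0,-0.005,0,0,0,0]
    - [0.2,0,-0.005,0,0,0,0]
    - [0.2,0,-0.003,0,0,0,0]
    - [0.2,0,-0.001,0,0,0,0]
    - [0.2,0,0,0,0,0,0]

```text
clock: 23.42
tcp_pos: [0.5347, -0.0114, 0.0203]
orientation: [0.0, 0.025, 1.0, -0.0]
wrist_force: [0.4, 3.1, 2.6]
finger_gap: 0.0514
```

```bash
python3 - <<'E'
from m import *
snap('wrist','w7.png',None,1.25)
b=(p-o)@X
for y in(-.03,0,.03):print('line',y,prof('wrist',(b+.012+.045,y,.015),(b+.012+.085,y,.015),21))
print('ray rows', proj('wrist',f((0,0,.058))),proj('wrist',f((0,0,.03))),proj('wrist',f((0,0,.015))))
E
```

```text
23.425 [ 0.5347 -0.0114  0.0203] [0.4 3.1 2.6] tcp st -0.0904 0.0032
line -0.03 [137, 138, 137, 138, 138, 138, 137, 137, 138, 139, 60, 139, 138, 137, 137, 137, 130, 81, 130, 176, 175]
line 0 [139, 139, 138, 138, 138, 138, 138, 138, 139, 140, 59, 138, 137, 137, 137, 137, 137, 79, 137, 175, 175]
line 0.03 [137, 136, 136, 136, 136, 137, 135, 137, 135, 137, 50, 133, 134, 135, 135, 134, 81, 78, 142, 175, 174]
ray rows [324.18686951 104.43207451] [320.98956468 109.58361959] [319.85587755 111.41023316]
```

```bash
cat > n.py <<'E'
from m import *
snap('wrist','w8.png',None,1.25)
c=np.load('wrist.npz');C=-c['R'].T@c['t'];print('cam st',((C[:2]-o)@X).round(4),C[2].round(4))
for y in(-.03,0,.03):
    g=np.array(prof('wrist',(-.03,y,.015),(-.03+.04,y,.015),161));x=-.03+np.arange(161)*.00025
    d=np.where(g<90)[0];runs=np.split(d,np.where(np.diff(d)>1)[0]+1);print('line y',y,[(x[r[0]].round(4),x[r[-1]].round(4)) for r in runs])
    g=np.array(prof('wrist',(-.01,y,.058),(.012,y,.058),89));x=-.01+np.arange(89)*.00025
    k=np.argmax(np.diff(g));print('   rail top front edge (z.058) at',x[k].round(4))
E
python3 n.py
```

```text
23.475 [ 0.5347 -0.0114  0.0203] [0.2 3.  1.7] tcp st -0.0904 0.0033
cam st -0.0045 0.1437
line y -0.03 [(np.float64(-0.0145), np.float64(-0.012)), (np.float64(-0.0007), np.float64(0.002))]
   rail top front edge (z.058) at 0.0
line y 0 [(np.float64(-0.0145), np.float64(-0.012)), (np.float64(0.0), np.float64(0.002))]
   rail top front edge (z.058) at -0.0095
line y 0.03 [(np.float64(-0.0145), np.float64(-0.012)), (np.float64(-0.0017), np.float64(0.0018))]
   rail top front edge (z.058) at -0.0095
```

carry_out:
  steps:
    - [0.2,0,-0.004,0,0,0,0]
    - [0.2,0,-0.004,0,0,0,0]
    - [0.2,0,-0.003,0,0,0,0]
    - [0.2,0,-0.001,0,0,0,0]
    - [0.2,0,0,0,0,0,0]
    - [0.2,0,0,0,0,0,0]

```text
clock: 24.28
tcp_pos: [0.5339, -0.0235, 0.0202]
orientation: [-0.0, 0.025, 1.0, -0.0]
wrist_force: [-0.4, 0.9, 1.0]
finger_gap: 0.0512
```

```bash
python3 n.py
```

```text
24.275 [ 0.5339 -0.0235  0.0202] [-0.4  0.9  1. ] tcp st -0.0782 0.0031
cam st 0.0076 0.1437Traceback (most recent call last):
  File "n.py", line 6, in <module>
    d=np.where(g<90)[0];runs=np.split(d,np.where(np.diff(d)>1)[0]+1);print('line y',y,[(x[r[0]].round(4),x[r[-1]].round(4)) for r in runs])
                                                                                          ~^^^
IndexError: index 0 is out of bounds for axis 0 with size 0
```

carry_out:
  steps:
    - [0.2,0,-0.001,0,0,0,0]
    - [0.2,0,0,0,0,0,0]
    - [0.2,0,0,0,0,0,0]

```text
clock: 24.7
tcp_pos: [0.5339, -0.024, 0.0202]
orientation: [-0.0, 0.024, 1.0, 0.0]
wrist_force: [-0.5, 3.0, 1.5]
finger_gap: 0.0513
```

```bash
python3 -c "import m"
```

```text
24.7 [ 0.5339 -0.024   0.0202] [-0.5  3.   1.5] tcp st -0.0777 0.0031
```

carry_out:
  steps:
    - [0.2,0,0.004,0,0,0,0]
    - [0.2,0,0.01,0,0,0,0]
    - [0.2,0,0.006,0,0,0,0]
    - [0.2,0,0,0,0,0,0]
    - [0.2,0,0,0,0,0,0]

```text
clock: 25.32
tcp_pos: [0.535, -0.0041, 0.0203]
orientation: [0.0, 0.024, 1.0, -0.0]
wrist_force: [-0.8, 0.6, 0.3]
finger_gap: 0.0512
```

```bash
python3 n.py; python3 - <<'E'
from h import *
im=cv2.imread('wrist_raw.png');print(proj('wrist',[.5274,-.1015,.015]))
cv2.imwrite('pics/fin.png',cv2.resize(im[20:260,160:480],None,fx=2.5,fy=2.5,interpolation=2))
E
```

```text
25.325 [ 0.535  -0.0041  0.0203] [-0.8  0.6  0.3] tcp st -0.0976 0.0033
cam st -0.0118 0.1437
line y -0.03 [(np.float64(-0.002), np.float64(0.0055))]
   rail top front edge (z.058) at 0.0
line y 0 [(np.float64(-0.002), np.float64(0.0055))]
   rail top front edge (z.058) at -0.0035
line y 0.03 [(np.float64(-0.002), np.float64(0.0053))]
   rail top front edge (z.058) at -0.0003
[318.93350736  88.76756299]
```

View pics/fin.png

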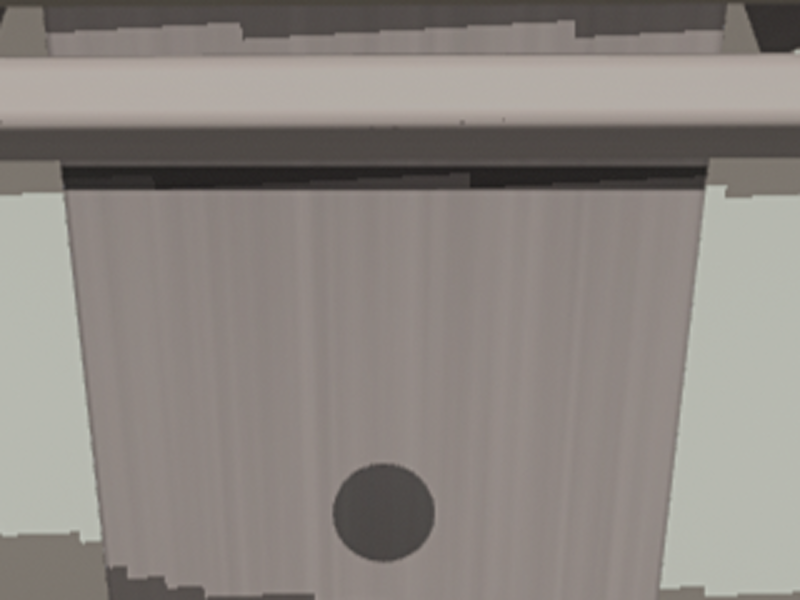

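The line lies just under the rail's front edge, about 0.5 mm short of it and square. Only the arm's withdrawal is left.

carry_out:
  steps:
    - [0.2,0,0.015,0,0,0,0]
    - [0.2,0,0,-0.03,0,0,0]
    - [0.2,0,0,-0.05,0,0,0]
    - [0.2,0,0,-0.05,0,0,0]
    - [0.2,0,0.05,-0.05,0,0,0]
    - [0.2,0,0.05,0,0,0,0]
    - [0.2,0,0,0,0,0,0]
    - [0.2,0,0,0,0,0,0]

```text
clock: 26.38
tcp_pos: [0.5398, 0.1054, 0.1941]
orientation: [-0.0, 0.024, 1.0, -0.0]
wrist_force: [0.5, 0.0, -0.6]
finger_gap: 0.0514
```

```bash
cp scene_raw.png old.png; python3 - <<'E'
from m import *
s1=cv2.imread('pics/s1.png');snap('scene','s9.png');b=cv2.imread('scene_raw.png')
# where did the scene change since the start?
d=(cv2.GaussianBlur(cv2.absdiff(s1,b),(5,5),0).max(2)>25).astype(np.uint8)
n,_,st_,c=cv2.connectedComponentsWithStats(d)
for i in range(1,n):
    if st_[i][4]>25:print(st_[i].tolist())
hs=cv2.cvtColor(b,cv2.COLOR_BGR2HSV);m=((hs[...,0]<8)|(hs[...,0]>172))&(hs[...,1]>150)&(hs[...,2]>90)
n,_,st_,c=cv2.connectedComponentsWithStats(m.astype(np.uint8))
for i in range(1,n):
    if st_[i][4]>40:print('red',c[i].round(0),ray('scene',*c[i],.1)[:2].round(3))
bl=((b.max(2)<45)).astype(np.uint8)[270:400,380:500];n,_,st_,c=cv2.connectedComponentsWithStats(bl)
for i in range(1,n):
    if st_[i][4]>20:
        q=ray('scene',c[i][0]+380,c[i][1]+270,.085)[:2];print('black',q.round(3),'st y',((q-o)@Y).round(3))
E
```

```text
26.375 [0.5398 0.1054 0.1941] [ 0.5  0.  -0.6] tcp st -0.2072 0.0027
[0, 0, 104, 35, 2081]
[97, 0, 114, 28, 1768]
[128, 0, 81, 5, 359]
[370, 0, 28, 19, 253]
[198, 5, 64, 15, 359]
[298, 50, 71, 42, 743]
[166, 68, 224, 372, 23959]
[73, 240, 51, 68, 1354]
[394, 259, 27, 47, 841]
[366, 300, 119, 83, 3246]
[0, 302, 76, 178, 4997]
[101, 429, 65, 51, 1317]
red [412. 266.] [0.65  0.011]
red [345. 418.] [ 0.349 -0.086]
black [ 0.61  -0.118] st y 0.084
```

```bash
python3 -c "from workcell import env; print(env.hand_in())"
```

```text
the job is handed in; nothing more can be done
None
```

The gauge is in the slot with its dark line level with the station's front face. I handed the job in at about 26 s on the robot's clock, and no verdict was reported.

- **Bottle:** I gripped the white red-capped bottle and stood it at about (0.65, 0.01), clear of the gauge's path. The last scene picture found its cap there. The purple look-alike's cap is still where it was at the start.
- **Shutter:** I pushed it by its post until it met the stop, with about 18 N at the wrist. The last scene picture puts the post at station y of about 0.08, where fully open should read 0.078.
- **Gauge:** I squared it with a side push, then pushed it tail-first along the bench without lifting it. The last wrist picture has the line about 0.5 mm short of the front face, not deeper, and square across it. Push forces stayed below about 4 N in the readings, and the arm is clear of everything.

**Checks that disagreed or were not made:**
- My estimates of the station's sideways position differed by about 1 cm, from 0.52 to 0.53. The gauge still went in without noticeable resistance.
- The timer, petri dish and amber bottle were not measured at the end. The before-and-after scene comparison was too crowded by the arm and its shadow to tell. The arm stayed clear of all three as planned, and no force reading suggested contact.

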